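# Line up the screw caps by size on the staging rail

### The arm

A 7-joint arm with a two-finger parallel gripper is mounted at the origin on the work surface. World frame = base frame: x ahead of the robot, y to its left, z up, the work surface at z = 0. Lengths are in m, angles in rad, forces in N, time in s.
With the tool pointing down it reaches from about 0.425 to 0.925 m from the base axis. Payload 6.8 kg.
Tool frame: the origin (TCP) lies at the very end of the fingers, on their centre line; the grasp point (between the pads) lies arm.tcp_to_grasp behind it (arm.tcp_to_grasp is the distance from the TCP to the grasp point, in m); z points along the fingers, y is the line along which they close (so a half turn about z gives the same grasp; the last joint's range is limited). The gripper opens to 88 mm and grips with 3 to 60 N. Pads are 20 mm wide; open, the fingers measure 115 mm over their backs; the gripper's body (75 mm by 178 mm) begins 61 mm behind the grasp point.
Start: joints at [-1.415, 0.477, 0.022, 1.555, -0.011, 1.109, -0.083], TCP at [0.176, 0.652, 0.223] pointing down, gripper open.
Joint ranges: [-2.96, 2.96], [-0.34, 2.1], [-1.41, 1.46], [0.24, 2.44], [-1.37, 4.51], [0.17, 1.92], [-2.96, 2.96]. Speed limits (rad/s): [2.39, 2.39, 3.14, 3.14, 3.14, 3.14, 3.14].

### API

Orientations are given as a unit quaternion [w, x, y, z].
In Python, from rig import arm, cams gives the robot as it stands. The module is installed in compiled form; this text tells all that it offers.
- The arm moves only by the tool step_arm, never from a script. Its argument "motion" is a list of rows, each an object of numbers: "x", "y", "z": the shift along the tool's x, y, z normalised to -1 to 1, where 1 is 1 m; "rx", "ry", "rz": the turn, a rotation vector about the tool's x, y, z normalised to -1 to 1, where 1 is 0.5 rad; "hand": the opening, from 0 (shut) to 1 (fully open). A call has 1 to 20 rows; each row is the pose to reach, as a shift and turn from the pose commanded when the call began, along the tool's axes at that moment; what a row does not reach only later rows make up. A row lasts 1/10 s, in which the tool goes at most 50 mm and 8.59 degrees, less where a joint would pass 70% of its speed; a pose out of reach is approached as far as the arm can. A call with a number of a shift or a turn outside -1 to 1 is refused whole. A call with a gripper value outside its range is refused whole. The fingers move at their own pace and stop on an object; the grip force is fixed at half the most. Time passes only in rows, so rows that repeat a pose let the fingers close. It gives the time, the measured TCP pose, the force, the opening and the grip force at its end, in the units of the state.
- arm.get_state(): the state, without advancing time (a new reading comes with each control period).
- cams.read_camera(name): name is "side" or "top" or "wrist"; returns (picture, depth): 480x640x3 uint8, blue, green, red; 480x640 float32, m along the optical axis (not along the pixel's ray), 0 where there is no reading.
- cams.camera_model(name): a dict with "camera_matrix" (3x3 intrinsics, pixels), "R" (3x3) and "t" (3): a world point X has camera coordinates R X + t. Camera axes: x right, y down, z forward; pixel columns grow to the right and rows downward; lengths in m; the calibration is good to about 2 mm. A picture is of the moment at which its call begins: read the wrist's pose just before it. camera_model takes no time and is no camera call; for the wrist camera it gives the pose at the moment of the call.
- arm.sign_off(): hands the job in; it is judged then, once.
Trained networks look in the newest picture that a camera, given by its name, has taken for a name from the list of things; names that differ only in an ending like _2 or _b are one class to them, and where a whole thing is asked for, a point or a joint stands for the part that bears it (a point fixed in the world has none). Each returns a list of dicts, best first, with "conf" (0 to 1); they miss things now and then, are a little off and sometimes report something else, mostly with a low value. They report only what shows in the picture. A call takes as long as a camera call. They do not tell look-alikes from the thing itself.
- cams.outline_of(camera, query): "mask" (480x640 bool, what is visible of it) and "point" ([column, row] in pixels, amid what is visible of it).
- cams.spot_point(camera, query): "point" ([column, row] in pixels: a listed point, or the origin of a listed thing).
The state is a dict: "t": time; "joints": joint angles; "joint_velocities": joint speeds; "joint_torque": joint torques, N m; "tcp_pos": TCP position; "ee_rot": TCP orientation; "ft_force": force on the tool from outside, world axes, zero at the start; "ft_torque": the same for the moment, N m; "grip_width": finger opening in m; "gripper_force": force on a finger pad.
Only numpy, scipy, OpenCV 4.12 (cv2) and the standard library are available. Lean on these libraries where they do the work, as an engineer would, in place of code of your own. Each camera call takes 0.05 s, during which the arm holds its last target. There are 200 camera calls.

### The job

Stage the four smoky screw caps in order of size on the rail's round pads, one upright in the middle of each pad: the smallest on the pad next to the gold mounting clip, then each larger one in turn, ending with the largest at the far end. Let go of them all and leave them standing still.

Things in the scene. Friction and masses are not known exactly. Their poses are not given: they have to be found in the camera images.
- cap24_mid (a point): Smallest of four loose smoky grey-brown polycarbonate screw caps: a closed upright cylinder 24 mm in diameter and 26 mm high with a finely ribbed side and a flat top. The point is its centre, half-way up (13 mm above its underside); z is its axis. At the start it stands upright on the pale mat, whose top is 2 mm above the bench.
- cap32_mid (a point): Second smallest of four loose smoky grey-brown polycarbonate screw caps: a closed upright cylinder 32 mm in diameter and 34 mm high with a finely ribbed side and a flat top. The point is its centre, half-way up (17 mm above its underside); z is its axis. At the start it stands upright on the pale mat, whose top is 2 mm above the bench.
- cap40_mid (a point): Second largest of four loose smoky grey-brown polycarbonate screw caps: a closed upright cylinder 40 mm in diameter and 42 mm high with a finely ribbed side and a flat top. The point is its centre, half-way up (21 mm above its underside); z is its axis. At the start it stands upright on the pale mat, whose top is 2 mm above the bench.
- cap48_mid (a point): Largest of four loose smoky grey-brown polycarbonate screw caps: a closed upright cylinder 48 mm in diameter and 50 mm high with a finely ribbed side and a flat top. The point is its centre, half-way up (25 mm above its underside); z is its axis. At the start it stands upright on the pale mat, whose top is 2 mm above the bench.
- pad_a_top (a point): One of four identical fixed round aluminium pads, 56 mm across with a dark dot in the middle, 78 mm apart in a straight row on a black rail (60 x 410 mm, its top 8 mm above the bench). The point is the centre of the pad's top face, 12 mm above the bench; x points across the rail, y along it. The letters do not follow the order in the row: go by the positions.
- pad_b_top (a point): One of four identical fixed round aluminium pads, 56 mm across with a dark dot in the middle, 78 mm apart in a straight row on a black rail (60 x 410 mm, its top 8 mm above the bench). The point is the centre of the pad's top face, 12 mm above the bench; x points across the rail, y along it. The letters do not follow the order in the row: go by the positions.
- pad_c_top (a point): One of four identical fixed round aluminium pads, 56 mm across with a dark dot in the middle, 78 mm apart in a straight row on a black rail (60 x 410 mm, its top 8 mm above the bench). The point is the centre of the pad's top face, 12 mm above the bench; x points across the rail, y along it. The letters do not follow the order in the row: go by the positions.
- pad_d_top (a point): One of four identical fixed round aluminium pads, 56 mm across with a dark dot in the middle, 78 mm apart in a straight row on a black rail (60 x 410 mm, its top 8 mm above the bench). The point is the centre of the pad's top face, 12 mm above the bench; x points across the rail, y along it. The letters do not follow the order in the row: go by the positions.
- clip: Gold-tinted aluminium mounting clip, an upright open U with two outward ears (55 mm across the rail, 24 mm along it, 35 mm high), fixed at one end of the rail, 60 mm from the nearest pad centre; origin at the centre of its underside, 8 mm above the bench. Which end it is on differs between starts. A low dark steel block (30 x 12 x 8 mm) is fixed at the other end in its stead.
Things that resemble listed ones, but are neither listed nor needed, are in the scene too. What is shaped like the part that bears cap48_mid but red is not meant.

How it is judged:
At the end, for the whole second after the job is handed in: Counted from the clip, the first, second, third and fourth pads carry the 24, 32, 40 and 48 mm caps in that order; each cap's centre is within 12 mm of the pad's centre seen from above, it stands on the pad (height within 4 mm) upright within 0.1 rad, slower than 0.02 m/s, and is released ((horizontal distance between cap24_mid and pad_a_top below 0.012 m or horizontal distance between cap24_mid and pad_b_top below 0.012 m or horizontal distance between cap24_mid and pad_c_top below 0.012 m or horizontal distance between cap24_mid and pad_d_top below 0.012 m) and horizontal distance between cap24_mid and clip between 0.035 and 0.085 m and height (world z) of cap24_mid between 0.021 and 0.029 m and angle between each of cap24_mid, cap32_mid, cap40_mid, cap48_mid's own z axis and vertical below 0.1 rad and linear speed of each of cap24, cap32, cap40, cap48 below 0.02 m/s and (horizontal distance between cap32_mid and pad_a_top below 0.012 m or horizontal distance between cap32_mid and pad_b_top below 0.012 m or horizontal distance between cap32_mid and pad_c_top below 0.012 m or horizontal distance between cap32_mid and pad_d_top below 0.012 m) and horizontal distance between cap32_mid and clip between 0.113 and 0.163 m and height (world z) of cap32_mid between 0.025 and 0.033 m and (horizontal distance between cap40_mid and pad_a_top below 0.012 m or horizontal distance between cap40_mid and pad_b_top below 0.012 m or horizontal distance between cap40_mid and pad_c_top below 0.012 m or horizontal distance between cap40_mid and pad_d_top below 0.012 m) and horizontal distance between cap40_mid and clip between 0.191 and 0.241 m and height (world z) of cap40_mid between 0.029 and 0.037 m and (horizontal distance between cap48_mid and pad_a_top below 0.012 m or horizontal distance between cap48_mid and pad_b_top below 0.012 m or horizontal distance between cap48_mid and pad_c_top below 0.012 m or horizontal distance between cap48_mid and pad_d_top below 0.012 m) and horizontal distance between cap48_mid and clip between 0.269 and 0.319 m and height (world z) of cap48_mid between 0.033 and 0.041 m); the robot touches nothing.
It also fails if it takes over 112 s, if anything falls off the work surface, if the arm or the gripper's body presses on something with over 40 N, if the wrist force passes 120 N, or if a joint passes its speed limit or range.

## Working session

There is one attempt and no reset: what is moved stays moved. The work goes in short steps, Python scripts to look and compute and a tool call to move; the robot and the scene stay as the last step left them, time stands still between calls to the robot, and variables do not carry over. Pictures are saved under pics/ and viewed, at most 14 in all, crops included, and the job is handed in when it is done.

Besides the shell and the picture viewer there is one more tool, called after "Call:" as name([rows], argument=value, ...), one row to a line, values as JSON. step_arm: Moves the arm, as the interface text tells. Scaled input: -1 to 1 covers 1 m each way for a shift and 0.5 rad each way for a turn. Its arguments: {"type":"object","properties":{"motion":{"type":"array","items":{"type":"object","properties":{"x":{"type":"number","minimum":-1,"maximum":1},"y":{"type":"number","minimum":-1,"maximum":1},"z":{"type":"number","minimum":-1,"maximum":1},"rx":{"type":"number","minimum":-1,"maximum":1},"ry":{"type":"number","minimum":-1,"maximum":1},"rz":{"type":"number","minimum":-1,"maximum":1},"hand":{"type":"number"}}}}},"required":["motion"]}

```bash
mkdir -p pics; cat > h.py <<'E'
import numpy as np, cv2
from rig import arm, cams
def world(cam,uv,z=None,d=None):
    m=cams.camera_model(cam);K=np.array(m["camera_matrix"]);R=np.array(m["R"]);t=np.array(m["t"])
    r=R.T@np.linalg.solve(K,[uv[0],uv[1],1.]);c=-R.T@t
    s=d if d is not None else (z-c[2])/r[2]
    return c+s*r
E
python3 - <<'E'
from h import *
s=arm.get_state();print(s["t"],s["tcp_pos"],s["ee_rot"],arm.tcp_to_grasp)
ims=[]
for c in("top","side"):
    im,d=cams.read_camera(c);cv2.imwrite(f"pics/{c}0.png",im);np.save(c+"d.npy",d)
    for q,z in(("cap24_mid",.015),("cap32_mid",.019),("cap40_mid",.023),("cap48_mid",.027),("pad_a_top",.012),("clip",.008)):
        for r in cams.spot_point(c,q):print(c,q,round(r["conf"],2),np.round(r["point"]),np.round(world(c,r["point"],z),4))
E
```

```text
0.0 [0.17590456 0.65108519 0.22173022] [-3.75238145e-05  1.31530579e-01  9.91311739e-01 -8.61058468e-04] 0.0187
top cap24_mid 0.48 [440. 252.] [ 0.4475 -0.2368  0.015 ]
top cap32_mid 0.64 [345. 248.] [ 0.4575 -0.0691  0.019 ]
top cap40_mid 0.56 [264. 265.] [0.4291 0.074  0.023 ]
top cap48_mid 0.83 [225. 218.] [0.5124 0.1405 0.027 ]
top cap48_mid 0.79 [164. 243.] [0.4689 0.2454 0.027 ]
top cap48_mid 0.77 [166. 353.] [0.2851 0.2355 0.027 ]
top cap48_mid 0.73 [171. 186.] [0.5697 0.2357 0.027 ]
top cap48_mid 0.32 [350. 164.] [ 0.6086 -0.0807  0.027 ]
top pad_a_top 0.66 [388. 167.] [ 0.6074 -0.1533  0.012 ]
top clip 0.58 [423. 162.] [ 0.6168 -0.2193  0.008 ]
side cap24_mid 0.84 [355. 348.] [ 0.4528 -0.2314  0.015 ]
side cap24_mid 0.36 [375. 229.] [0.6042 0.0701 0.015 ]
side cap32_mid 0.7 [331. 281.] [ 0.4681 -0.0637  0.019 ]
side cap32_mid 0.17 [289. 241.] [0.4271 0.0794 0.019 ]
side cap40_mid 0.93 [290. 243.] [0.4268 0.0691 0.023 ]
side cap48_mid 0.95 [321. 216.] [0.5091 0.1335 0.027 ]
side cap48_mid 0.89 [336. 188.] [0.576  0.2338 0.027 ]
side cap48_mid 0.77 [205. 212.] [0.2869 0.2287 0.027 ]
side cap48_mid 0.73 [288. 194.] [0.4682 0.2442 0.027 ]
side pad_a_top 0.69 [430. 302.] [ 0.6121 -0.1646  0.012 ]
side clip 0.95 [447. 327.] [ 0.614  -0.2262  0.008 ]
side clip 0.61 [287. 193.] [0.4757 0.2815 0.008 ]
side clip 0.35 [392. 250.] [0.612  0.0014 0.008 ]
```

View pics/top0.png

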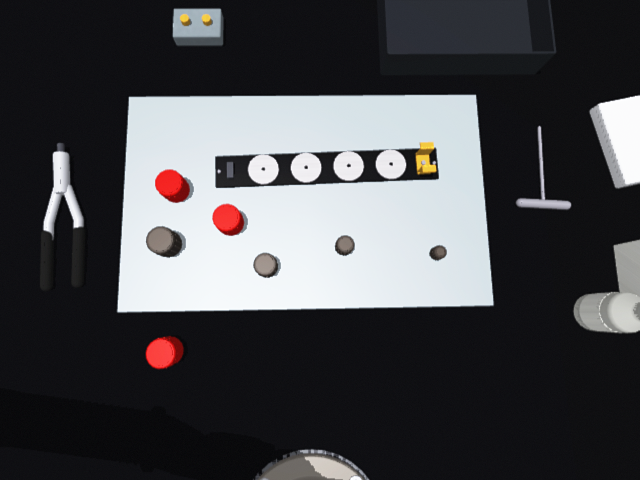

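View pics/side0.png

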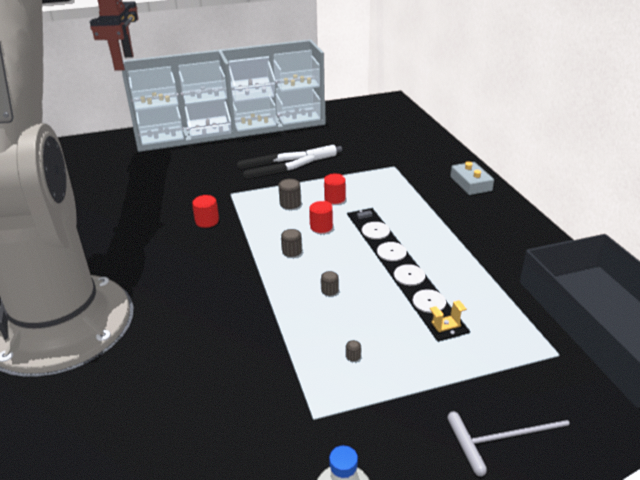

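Top view: there are four grey caps, at (440,252), (345,245), (265,265) and (164,242). They grow in size from right to left. The red cylinders at (172,186), (228,219) and (164,353) are look-alikes. The pads are at (263,169), (306,167), (349,165) and (391,164), with the clip at (426,160) on the right. cap48 is therefore the grey-brown one at (164,242), because the other 48 mm candidates are red. Next I'll confirm that in a crop and refine the positions with depth.

```bash
python3 - <<'E'
from h import *
im=cv2.imread("pics/top0.png");d=np.load("topd.npy")
cv2.imwrite("pics/crop0.png",cv2.resize(im[140:300,110:470],None,fx=2.2,fy=2.2,interpolation=cv2.INTER_CUBIC))
m=cams.camera_model("top");K=np.array(m["camera_matrix"]);R=np.array(m["R"]);t=np.array(m["t"])
v,u=np.mgrid[:480,:640];P=np.stack([u,v,np.ones_like(u)],-1)@np.linalg.inv(K).T*d[...,None];W=(P-t)@R
print("cam",-R.T@t)
for n,(a,b),h in(("24",(440,252),.026),("32",(345,245),.034),("40",(265,265),.042),("48",(164,242),.050)):
    w=W[b-25:b+26,a-25:a+26];k=abs(w[...,2]-.002-h)<.004
    p=w[k];c=(p.min(0)+p.max(0))/2
    print(n,k.sum(),"mean",p.mean(0).round(4),"mid",c.round(4),"ext",np.ptp(p,0).round(4))
g=im.min(2)
for a,b in((263,169),(306,167),(349,165),(391,164)):
    s=(g[b-18:b+19,a-21:a+22]>150).astype(np.uint8)
    n,l,st,ce=cv2.connectedComponentsWithStats(s);i=l[10+8-5,21]
    box=st[i];cc=cv2.findContours((l==i).astype(np.uint8),0,1)[0][0]
    e=cv2.fitEllipse(cc);uv=(e[0][0]+a-21,e[0][1]+b-18);print("pad",np.round(uv,1),np.round(e[1],1),world("top",uv,.012).round(4))
E
```

```text
cam [0.34938649 0.01026832 0.77692601]
24 140 mean [ 0.448  -0.2324  0.0267] mid [ 0.4478 -0.233   0.027 ] ext [0.0229 0.0231 0.0058]
32 249 mean [ 0.4626 -0.0668  0.0349] mid [ 0.4631 -0.0671  0.0355] ext [0.03   0.0313 0.0068]
40 422 mean [0.4289 0.0706 0.0429] mid [0.4286 0.0708 0.043 ] ext [0.0374 0.0389 0.0059]
48 617 mean [0.4715 0.2447 0.051 ] mid [0.4716 0.2447 0.0513] ext [0.0461 0.0468 0.0065]
pad [262.8 164.9] [32.9 42.3] [0.6129 0.0764 0.012 ]
pad [305.8 163. ] [32.8 43.1] [ 0.6158 -0.002   0.012 ]
pad [348.5 161.1] [33.4 42.7] [ 0.6187 -0.0803  0.012 ]
pad [390.7 160. ] [32.1 43.2] [ 0.6202 -0.1581  0.012 ]
```

View pics/crop0.png

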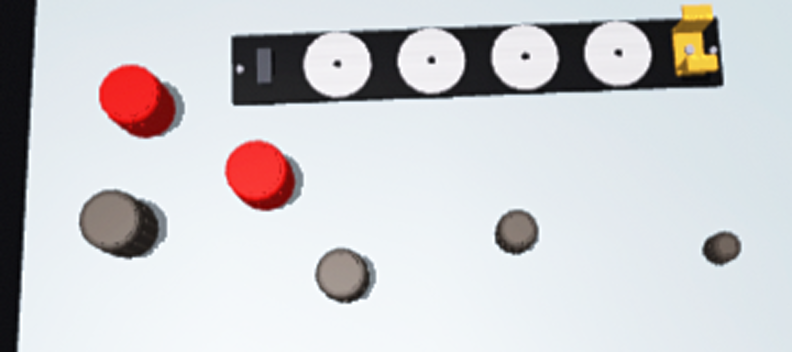

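The crop confirms it: the grey-brown 48 mm cap is at (112,222) in the crop, and the two red ones beside it are decoys. The pad dots are clear, and I'll use those for the pad centres. I start moving towards cap48 now.

Call:
step_arm([
  {"x":-0.391,"y":-0.315,"z":0.04,"rz":1,"hand":1},
  {"x":-0.391,"y":-0.315,"z":0.04,"rz":1,"hand":1},
  {"x":-0.391,"y":-0.315,"z":0.04,"rz":1,"hand":1},
  {"x":-0.391,"y":-0.315,"z":0.04,"rz":1,"hand":1},
  {"x":-0.391,"y":-0.315,"z":0.04,"rz":1,"hand":1},
  {"x":-0.391,"y":-0.315,"z":0.04,"rz":1,"hand":1},
  {"x":-0.391,"y":-0.315,"z":0.04,"rz":1,"hand":1},
  {"x":-0.391,"y":-0.315,"z":0.04,"rz":1,"hand":1},
  {"x":-0.391,"y":-0.315,"z":0.04,"rz":1,"hand":1},
  {"x":-0.391,"y":-0.315,"z":0.04,"rz":1,"hand":1},
  {"x":-0.391,"y":-0.315,"z":0.04,"rz":1,"hand":1},
  {"x":-0.391,"y":-0.315,"z":0.04,"rz":1,"hand":1},
  {"x":-0.391,"y":-0.315,"z":0.04,"rz":1,"hand":1},
])

```text
invalid input
```

Call:
step_arm([
  {"rz":1,"hand":1},
  {"rz":1,"hand":1},
  {"rz":1,"hand":1},
  {"rz":1,"hand":1},
  {"rz":1,"hand":1},
])

```text
invalid input
```

Call:
step_arm([
  {"rz":0.614,"hand":1},
  {"rz":0.614,"hand":1},
  {"rz":0.614,"hand":1},
  {"rz":0.614,"hand":1},
  {"rz":0.614,"hand":1},
])

```text
invalid input
```

```bash
cat >> h.py <<'E'
from scipy.spatial.transform import Rotation as Ro
def tool():
    s=arm.get_state();q=s["ee_rot"];return s,Ro.from_quat([q[1],q[2],q[3],q[0]])
E
python3 - <<'E'
from h import *
s,r=tool();print(s["t"],s["tcp_pos"].round(4),s["joints"].round(2));print(r.as_matrix().round(3))
print("to cap48",r.inv().apply(np.array([.4715,.2447,s["tcp_pos"][2]])-s["tcp_pos"]).round(4))
im=cv2.imread("pics/top0.png").min(2)
for a,b in((263,169),(306,167),(349,166),(391,164)):
    w=255.-im[b-4:b+5,a-4:a+5];w=np.clip(w-60,0,None);v,u=np.mgrid[b-4:b+5,a-4:a+5]
    uv=((w*u).sum()/w.sum(),(w*v).sum()/w.sum());print(np.round(uv,1),world("top",uv,.012).round(4))
im,d=cams.read_camera("wrist");m=cams.camera_model("wrist");K=np.array(m["camera_matrix"]);R=np.array(m["R"]);t=np.array(m["t"])
cv2.imwrite("pics/wrist1.png",im)
v,u=np.mgrid[:480,:640];W=(np.stack([u,v,np.ones_like(u)],-1)@np.linalg.inv(K).T*d[...,None]-t)@R
k=(abs(W[...,2]-.052)<.004)&(d>0)&(np.hypot(W[...,0]-.4715,W[...,1]-.2447)<.04)
p=W[k];print("cap48 wrist",len(p), p.size and ((p.min(0)+p.max(0))/2).round(4))
E
```

```text
0.7 [0.176  0.6517 0.2227] [-1.42  0.48  0.02  1.56 -0.01  1.11 -0.08]
[[-0.965  0.261 -0.   ]
 [ 0.261  0.965  0.   ]
 [ 0.     0.    -1.   ]]
to cap48 [-0.3914 -0.3159 -0.    ]
[262.9 168.5] [0.6061 0.0762 0.012 ]
[305.7 166.9] [ 0.6084 -0.0017  0.012 ]
[348.4 165.1] [ 0.6111 -0.0798  0.012 ]
[390.7 163.5] [ 0.6134 -0.1576  0.012 ]
cap48 wrist 0 0
```

Call:
step_arm([
  {"x":-0.391,"y":-0.315,"z":0.04,"rx":0,"ry":0,"rz":1,"hand":1},
])

```text
t: 0.85
tcp_pos: [0.1993, 0.6158, 0.2187]
ee_rot: [-0.002, 0.202, 0.979, 0.002]
ft_force: [0.8, 0.7, -0.4]
grip_width: 0.0876
gripper_force: 0.0
```

Call:
step_arm([
  {"x":-0.396,"y":-0.233,"z":0.036,"rx":0,"ry":0,"rz":1,"hand":1},
  {"x":-0.396,"y":-0.233,"z":0.036,"rx":0,"ry":0,"rz":1,"hand":1},
  {"x":-0.396,"y":-0.233,"z":0.036,"rx":0,"ry":0,"rz":1,"hand":1},
  {"x":-0.396,"y":-0.233,"z":0.036,"rx":0,"ry":0,"rz":1,"hand":1},
  {"x":-0.396,"y":-0.233,"z":0.036,"rx":0,"ry":0,"rz":1,"hand":1},
  {"x":-0.396,"y":-0.233,"z":0.036,"rx":0,"ry":0,"rz":1,"hand":1},
  {"x":-0.396,"y":-0.233,"z":0.036,"rx":0,"ry":0,"rz":1,"hand":1},
  {"x":-0.396,"y":-0.233,"z":0.036,"rx":0,"ry":0,"rz":1,"hand":1},
  {"x":-0.396,"y":-0.233,"z":0.036,"rx":0,"ry":0,"rz":1,"hand":1},
  {"x":-0.396,"y":-0.233,"z":0.036,"rx":0,"ry":0,"rz":1,"hand":1},
  {"x":-0.396,"y":-0.233,"z":0.036,"rx":0,"ry":0,"rz":1,"hand":1},
  {"x":-0.396,"y":-0.233,"z":0.036,"rx":0,"ry":0,"rz":1,"hand":1},
])

```text
t: 2.05
tcp_pos: [0.4735, 0.2403, 0.1827]
ee_rot: [-0.0, 0.441, 0.898, 0.0]
ft_force: [-0.1, -0.1, 0.1]
grip_width: 0.0876
gripper_force: 0.0
```

Call:
step_arm([
  {"x":0,"y":0,"z":0,"rx":0,"ry":0,"rz":1,"hand":1},
  {"x":0,"y":0,"z":0,"rx":0,"ry":0,"rz":1,"hand":1},
  {"x":0,"y":0,"z":0,"rx":0,"ry":0,"rz":1,"hand":1},
  {"x":0,"y":0,"z":0,"rx":0,"ry":0,"rz":1,"hand":1},
  {"x":0,"y":0,"z":0,"rx":0,"ry":0,"rz":1,"hand":1},
])

```text
t: 2.55
tcp_pos: [0.4729, 0.2414, 0.1827]
ee_rot: [-0.0, 0.648, 0.762, 0.0]
ft_force: [-0.1, 0.2, 1.0]
grip_width: 0.0881
gripper_force: 0.0
```

```bash
cat >> h.py <<'E'
def cap(c,xy,h,n=None):
    im,d=cams.read_camera(c);m=cams.camera_model(c);K=np.array(m["camera_matrix"]);R=np.array(m["R"]);t=np.array(m["t"])
    if n:cv2.imwrite(n,im)
    v,u=np.mgrid[:480,:640];W=(np.stack([u,v,np.ones_like(u)],-1)@np.linalg.inv(K).T*d[...,None]-t)@R
    k=(abs(W[...,2]-h)<.004)&(d>0)&(np.hypot(W[...,0]-xy[0],W[...,1]-xy[1])<.04)
    p=W[k];return (len(p),((p.min(0)+p.max(0))/2).round(4),np.ptp(p,0).round(4)) if len(p) else None
def go(p):
    s,r=tool();print(s["t"],s["tcp_pos"].round(4),s["joints"].round(2),"y-axis",r.as_matrix()[:,1].round(3),"rz left",np.round(-np.arctan2(*r.as_matrix()[:2,1][::-1])/-.5,3))
    print("shift",r.inv().apply(np.array(p)-s["tcp_pos"]).round(4))
E
python3 - <<'E'
from h import *
go([.4715,.2447,.18]);print(cap("wrist",(.4715,.2447),.052,"pics/wrist1.png"))
E
```

```text
2.55 [0.4729 0.2414 0.1827] [-0.94  0.3   0.42  1.96 -0.15  0.91 -0.28] y-axis [ 0.987  0.16  -0.   ] rz left 0.322
shift [ 0.0035 -0.0008  0.0027]
(2443, array([0.4728, 0.247 , 0.0518]), array([0.0474, 0.0476, 0.0074]))
```

View pics/wrist1.png

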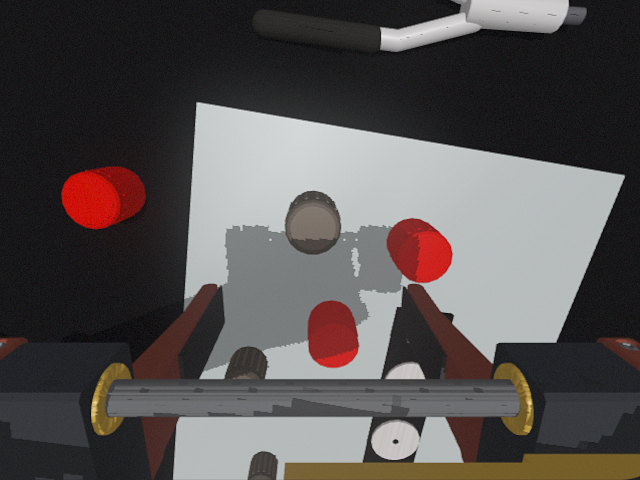

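The wrist view shows the grey cap48 at (313,225), centred between the fingers, with red decoys at (419,250) and (332,333) clear of them. I'll descend and grasp.

Call:
step_arm([
  {"x":0.0045,"y":0,"z":0,"rx":0,"ry":0,"rz":0.322,"hand":1},
  {"x":0.0045,"y":0,"z":0,"rx":0,"ry":0,"rz":0.322,"hand":1},
  {"x":0.0045,"y":0,"z":0.05,"rx":0,"ry":0,"rz":0.322,"hand":0.9},
  {"x":0.0045,"y":0,"z":0.09,"rx":0,"ry":0,"rz":0.322,"hand":0.9},
  {"x":0.0045,"y":0,"z":0.12,"rx":0,"ry":0,"rz":0.322,"hand":0.9},
  {"x":0.0045,"y":0,"z":0.15,"rx":0,"ry":0,"rz":0.322,"hand":0.9},
  {"x":0.0045,"y":0,"z":0.171,"rx":0,"ry":0,"rz":0.322,"hand":0.9},
  {"x":0.0045,"y":0,"z":0.171,"rx":0,"ry":0,"rz":0.322,"hand":0.9},
  {"x":0.0045,"y":0,"z":0.171,"rx":0,"ry":0,"rz":0.322,"hand":0.9},
  {"x":0.0045,"y":0,"z":0.171,"rx":0,"ry":0,"rz":0.322,"hand":0},
  {"x":0.0045,"y":0,"z":0.171,"rx":0,"ry":0,"rz":0.322,"hand":0},
  {"x":0.0045,"y":0,"z":0.171,"rx":0,"ry":0,"rz":0.322,"hand":0},
  {"x":0.0045,"y":0,"z":0.171,"rx":0,"ry":0,"rz":0.322,"hand":0},
  {"x":0.0045,"y":0,"z":0.171,"rx":0,"ry":0,"rz":0.322,"hand":0},
  {"x":0.0045,"y":0,"z":0.171,"rx":0,"ry":0,"rz":0.322,"hand":0},
  {"x":0.0045,"y":0,"z":0.171,"rx":0,"ry":0,"rz":0.322,"hand":0},
])

```text
t: 4.2
tcp_pos: [0.4737, 0.2435, 0.0122]
ee_rot: [-0.0, 0.709, 0.706, 0.0]
ft_force: [-0.5, -0.3, 6.8]
grip_width: 0.0474
gripper_force: 30.0
```

Call:
step_arm([
  {"x":0,"y":0,"z":-0.05,"rx":0,"ry":0,"rz":0,"hand":0},
  {"x":0,"y":0,"z":-0.1,"rx":0,"ry":0,"rz":0,"hand":0},
  {"x":-0.03,"y":0.025,"z":-0.1,"rx":0,"ry":0,"rz":0,"hand":0},
  {"x":-0.06,"y":0.05,"z":-0.1,"rx":0,"ry":0,"rz":0,"hand":0},
  {"x":-0.09,"y":0.075,"z":-0.1,"rx":0,"ry":0,"rz":0,"hand":0},
  {"x":-0.12,"y":0.1,"z":-0.1,"rx":0,"ry":0,"rz":0,"hand":0},
  {"x":-0.15,"y":0.12,"z":-0.1,"rx":0,"ry":0,"rz":0,"hand":0},
  {"x":-0.169,"y":0.1325,"z":-0.1,"rx":0,"ry":0,"rz":0,"hand":0},
  {"x":-0.169,"y":0.1325,"z":-0.1,"rx":0,"ry":0,"rz":0,"hand":0},
  {"x":-0.169,"y":0.1325,"z":-0.1,"rx":0,"ry":0,"rz":0,"hand":0},
  {"x":-0.169,"y":0.1325,"z":-0.06,"rx":0,"ry":0,"rz":0,"hand":0},
  {"x":-0.169,"y":0.1325,"z":-0.03,"rx":0,"ry":0,"rz":0,"hand":0},
  {"x":-0.169,"y":0.1325,"z":-0.02,"rx":0,"ry":0,"rz":0,"hand":0},
  {"x":-0.169,"y":0.1325,"z":-0.02,"rx":0,"ry":0,"rz":0,"hand":0},
  {"x":-0.169,"y":0.1325,"z":-0.02,"rx":0,"ry":0,"rz":0,"hand":0},
])

```text
t: 5.7
tcp_pos: [0.6058, 0.0745, 0.0327]
ee_rot: [0.0, 0.708, 0.706, 0.001]
ft_force: [0.4, -0.4, -0.9]
grip_width: 0.0477
gripper_force: 30.0
```

```bash
python3 - <<'E'
from h import *
go([.6061,.0762,.0222]);print(cap("top",(.606,.076),.071,"pics/top1.png"),cap("wrist",(.606,.076),.071),arm.get_state()["ft_force"])
E
```

```text
5.7 [0.6058 0.0745 0.0327] [-0.5   0.64  0.38  1.87 -0.35  0.7   0.08] y-axis [ 1.    -0.003  0.001] rz left -0.006
shift [0.0017 0.0002 0.0105]
None (10336, array([0.6068, 0.082 , 0.071 ]), array([0.0696, 0.0408, 0.008 ])) [ 0.71254538 -0.27581997 -0.91272384]
```

Call:
step_arm([
  {"x":0,"y":0,"z":0.005,"rx":0,"ry":0,"rz":0,"hand":0},
  {"x":0,"y":0,"z":0.0095,"rx":0,"ry":0,"rz":0,"hand":0},
  {"x":0,"y":0,"z":0.0095,"rx":0,"ry":0,"rz":0,"hand":0},
  {"x":0,"y":0,"z":0.0095,"rx":0,"ry":0,"rz":0,"hand":0},
  {"x":0,"y":0,"z":0.0095,"rx":0,"ry":0,"rz":0,"hand":0.9},
  {"x":0,"y":0,"z":0.0095,"rx":0,"ry":0,"rz":0,"hand":0.9},
  {"x":0,"y":0,"z":0.0095,"rx":0,"ry":0,"rz":0,"hand":0.9},
  {"x":0,"y":0,"z":0.0095,"rx":0,"ry":0,"rz":0,"hand":0.9},
  {"x":0,"y":0,"z":-0.03,"rx":0,"ry":0,"rz":0,"hand":0.9},
  {"x":0,"y":0,"z":-0.08,"rx":0,"ry":0,"rz":0,"hand":0.9},
  {"x":0,"y":0,"z":-0.13,"rx":0,"ry":0,"rz":0,"hand":0.9},
  {"x":0,"y":0,"z":-0.13,"rx":0,"ry":0,"rz":0,"hand":0.9},
])

```text
t: 7.0
tcp_pos: [0.6097, 0.0737, 0.1686]
ee_rot: [0.003, 0.709, 0.705, 0.005]
ft_force: [0.4, 0.1, 0.2]
grip_width: 0.079
gripper_force: 0.0
```

Call:
step_arm([
  {"x":-0.005,"y":-0.045,"z":0,"rx":0,"ry":0,"rz":0,"hand":0.8},
  {"x":-0.005,"y":-0.09,"z":0,"rx":0,"ry":0,"rz":0,"hand":0.8},
  {"x":-0.005,"y":-0.135,"z":0,"rx":0,"ry":0,"rz":0,"hand":0.8},
  {"x":-0.005,"y":-0.177,"z":0,"rx":0,"ry":0,"rz":0,"hand":0.8},
  {"x":-0.005,"y":-0.177,"z":0,"rx":0,"ry":0,"rz":0,"hand":0.8},
  {"x":-0.005,"y":-0.177,"z":0,"rx":0,"ry":0,"rz":0,"hand":0.8},
])

```text
t: 7.6
tcp_pos: [0.428, 0.0697, 0.1617]
ee_rot: [-0.0, 0.708, 0.706, 0.001]
ft_force: [0.5, -0.4, -0.1]
grip_width: 0.0705
gripper_force: 0.0
```

```bash
python3 - <<'E'
from h import *
go([.4289,.0706,.012]);print(cap("top",(.606,.076),.062,"pics/top1.png"),cap("wrist",(.4289,.0706),.044,"pics/w2.png"))
E
```

```text
7.6 [0.428  0.0697 0.1617] [-0.76  0.16  0.5   2.2  -0.11  0.81 -0.19] y-axis [ 1.    -0.003  0.   ] rz left -0.006
shift [0.0007 0.0008 0.1497]
None (1814, array([0.4304, 0.0728, 0.0434]), array([0.0391, 0.0397, 0.0067]))
```

View pics/top1.png

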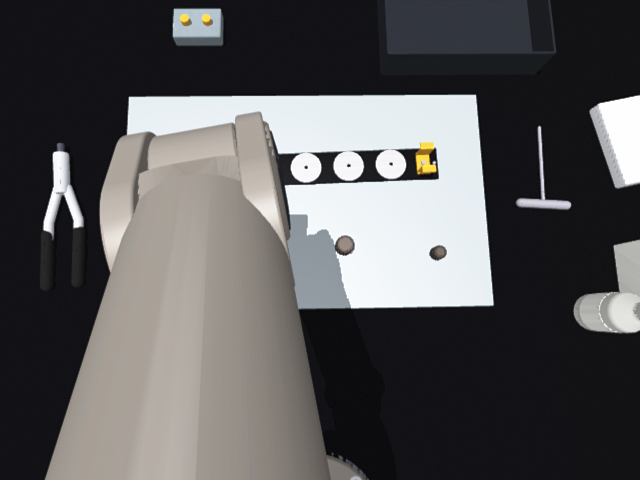

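The arm hides the 48 mm cap and pads in the top view, while the 32 mm cap (345,245) and 24 mm cap (438,252) remain visible. I'll check cap48 later and take cap40 now.

Call:
step_arm([
  {"x":0.002,"y":0.0015,"z":0.04,"rx":0,"ry":0,"rz":0,"hand":0.8},
  {"x":0.002,"y":0.0015,"z":0.08,"rx":0,"ry":0,"rz":0,"hand":0.8},
  {"x":0.002,"y":0.0015,"z":0.11,"rx":0,"ry":0,"rz":0,"hand":0.8},
  {"x":0.002,"y":0.0015,"z":0.135,"rx":0,"ry":0,"rz":0,"hand":0.8},
  {"x":0.002,"y":0.0015,"z":0.153,"rx":0,"ry":0,"rz":0,"hand":0.8},
  {"x":0.002,"y":0.0015,"z":0.153,"rx":0,"ry":0,"rz":0,"hand":0.8},
  {"x":0.002,"y":0.0015,"z":0.153,"rx":0,"ry":0,"rz":0,"hand":0},
  {"x":0.002,"y":0.0015,"z":0.153,"rx":0,"ry":0,"rz":0,"hand":0},
  {"x":0.002,"y":0.0015,"z":0.153,"rx":0,"ry":0,"rz":0,"hand":0},
  {"x":0.002,"y":0.0015,"z":0.153,"rx":0,"ry":0,"rz":0,"hand":0},
  {"x":0.002,"y":0.0015,"z":0.153,"rx":0,"ry":0,"rz":0,"hand":0},
  {"x":0.002,"y":0.0015,"z":0.153,"rx":0,"ry":0,"rz":0,"hand":0},
  {"x":0.002,"y":0.0015,"z":0.153,"rx":0,"ry":0,"rz":0,"hand":0},
])

```text
t: 9.0
tcp_pos: [0.4304, 0.0717, 0.0093]
ee_rot: [0.0, 0.708, 0.706, 0.001]
ft_force: [-0.6, -0.7, 6.8]
grip_width: 0.0394
gripper_force: 30.0
```

Call:
step_arm([
  {"x":0,"y":0,"z":-0.05,"rx":0,"ry":0,"rz":0,"hand":0},
  {"x":0,"y":0,"z":-0.1,"rx":0,"ry":0,"rz":0,"hand":0},
  {"x":-0.015,"y":0.04,"z":-0.1,"rx":0,"ry":0,"rz":0,"hand":0},
  {"x":-0.03,"y":0.08,"z":-0.1,"rx":0,"ry":0,"rz":0,"hand":0},
  {"x":-0.05,"y":0.12,"z":-0.1,"rx":0,"ry":0,"rz":0,"hand":0},
  {"x":-0.065,"y":0.155,"z":-0.1,"rx":0,"ry":0,"rz":0,"hand":0},
  {"x":-0.073,"y":0.178,"z":-0.1,"rx":0,"ry":0,"rz":0,"hand":0},
  {"x":-0.073,"y":0.178,"z":-0.1,"rx":0,"ry":0,"rz":0,"hand":0},
  {"x":-0.073,"y":0.178,"z":-0.1,"rx":0,"ry":0,"rz":0,"hand":0},
  {"x":-0.073,"y":0.178,"z":-0.06,"rx":0,"ry":0,"rz":0,"hand":0},
  {"x":-0.073,"y":0.178,"z":-0.03,"rx":0,"ry":0,"rz":0,"hand":0},
  {"x":-0.073,"y":0.178,"z":-0.018,"rx":0,"ry":0,"rz":0,"hand":0},
  {"x":-0.073,"y":0.178,"z":-0.011,"rx":0,"ry":0,"rz":0,"hand":0},
  {"x":-0.073,"y":0.178,"z":-0.011,"rx":0,"ry":0,"rz":0,"hand":0},
  {"x":-0.073,"y":0.178,"z":-0.011,"rx":0,"ry":0,"rz":0,"hand":0},
  {"x":-0.073,"y":0.178,"z":-0.011,"rx":0,"ry":0,"rz":0,"hand":0},
])

```text
t: 10.6
tcp_pos: [0.6081, -0.0022, 0.0207]
ee_rot: [0.0, 0.708, 0.706, 0.001]
ft_force: [0.0, 0.6, -0.3]
grip_width: 0.0394
gripper_force: 30.0
```

Call:
step_arm([
  {"x":0,"y":0,"z":0,"rx":0,"ry":0,"rz":0,"hand":0.8},
  {"x":0,"y":0,"z":0,"rx":0,"ry":0,"rz":0,"hand":0.8},
  {"x":0,"y":0,"z":0,"rx":0,"ry":0,"rz":0,"hand":0.8},
  {"x":0,"y":0,"z":0,"rx":0,"ry":0,"rz":0,"hand":0.8},
  {"x":0,"y":0,"z":-0.04,"rx":0,"ry":0,"rz":0,"hand":0.8},
  {"x":0,"y":0,"z":-0.09,"rx":0,"ry":0,"rz":0,"hand":0.8},
  {"x":0,"y":0,"z":-0.14,"rx":0,"ry":0,"rz":0,"hand":0.8},
  {"x":0,"y":0,"z":-0.14,"rx":0,"ry":0,"rz":0,"hand":0.8},
])

```text
t: 11.4
tcp_pos: [0.6119, -0.003, 0.1665]
ee_rot: [0.004, 0.709, 0.705, 0.005]
ft_force: [0.4, -0.5, 0.1]
grip_width: 0.0702
gripper_force: 0.0
```

Call:
step_arm([
  {"x":-0.02,"y":-0.045,"z":0,"rx":0,"ry":0,"rz":0,"hand":0.7},
  {"x":-0.04,"y":-0.09,"z":0,"rx":0,"ry":0,"rz":0,"hand":0.7},
  {"x":-0.065,"y":-0.146,"z":0,"rx":0,"ry":0,"rz":0,"hand":0.7},
  {"x":-0.065,"y":-0.146,"z":0,"rx":0,"ry":0,"rz":0,"hand":0.7},
  {"x":-0.065,"y":-0.146,"z":0,"rx":0,"ry":0,"rz":0,"hand":0.7},
  {"x":-0.065,"y":-0.146,"z":0,"rx":0,"ry":0,"rz":0,"hand":0.7},
])

```text
t: 12.0
tcp_pos: [0.4628, -0.066, 0.1599]
ee_rot: [0.001, 0.708, 0.706, 0.001]
ft_force: [0.3, 0.2, 0.3]
grip_width: 0.0614
gripper_force: 0.0
```

```bash
python3 - <<'E'
from h import *
go([.4626,-.0668,.012])
print(cap("wrist",(.4626,-.0668),.036),cap("wrist",(.6084,-.0017),.054),cap("wrist",(.606,.076),.062),cap("side",(.606,.076),.062,"pics/side2.png"),cap("side",(.608,-.0017),.054))
E
```

```text
12.0 [ 0.4628 -0.066   0.1599] [-0.49  0.24  0.58  2.13 -0.18  0.82  0.2 ] y-axis [ 1.    -0.003  0.002] rz left -0.006
shift [-0.0008 -0.0004  0.1479]
(1114, array([ 0.4642, -0.0646,  0.0354]), array([0.0306, 0.0315, 0.0067])) (2433, array([ 0.6073, -0.0013,  0.0535]), array([0.0398, 0.0386, 0.0069])) (4640, array([0.6047, 0.0747, 0.0615]), array([0.0483, 0.0424, 0.0069])) (234, array([0.6033, 0.0725, 0.0613]), array([0.0453, 0.0493, 0.0065])) (185, array([ 0.6072, -0.0035,  0.0529]), array([0.0379, 0.0382, 0.0059]))
```

View pics/side2.png

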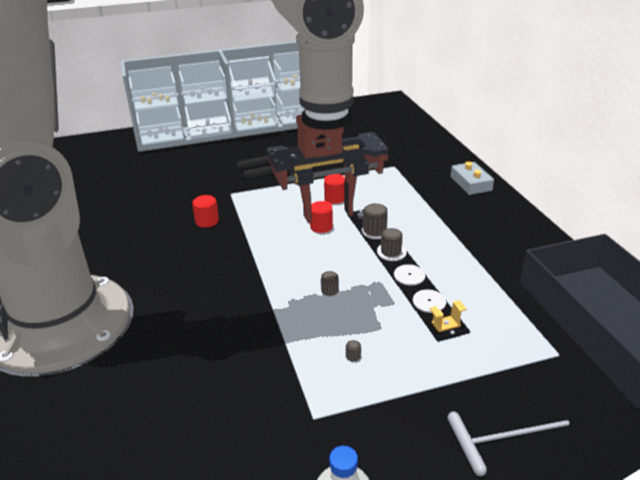

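Both caps stand on their pads (374,218 and 391,242), within about 3 mm of centre. cap32 is next.

Call:
step_arm([
  {"x":0.0005,"y":0.001,"z":0.04,"rx":0,"ry":0,"rz":0,"hand":0.7},
  {"x":0.0005,"y":0.001,"z":0.08,"rx":0,"ry":0,"rz":0,"hand":0.7},
  {"x":0.0005,"y":0.001,"z":0.11,"rx":0,"ry":0,"rz":0,"hand":0.7},
  {"x":0.0005,"y":0.001,"z":0.135,"rx":0,"ry":0,"rz":0,"hand":0.7},
  {"x":0.0005,"y":0.001,"z":0.152,"rx":0,"ry":0,"rz":0,"hand":0.7},
  {"x":0.0005,"y":0.001,"z":0.152,"rx":0,"ry":0,"rz":0,"hand":0.7},
  {"x":0.0005,"y":0.001,"z":0.152,"rx":0,"ry":0,"rz":0,"hand":0},
  {"x":0.0005,"y":0.001,"z":0.152,"rx":0,"ry":0,"rz":0,"hand":0},
  {"x":0.0005,"y":0.001,"z":0.152,"rx":0,"ry":0,"rz":0,"hand":0},
  {"x":0.0005,"y":0.001,"z":0.152,"rx":0,"ry":0,"rz":0,"hand":0},
  {"x":0.0005,"y":0.001,"z":0.152,"rx":0,"ry":0,"rz":0,"hand":0},
  {"x":0.0005,"y":0.001,"z":0.152,"rx":0,"ry":0,"rz":0,"hand":0},
  {"x":0.0005,"y":0.001,"z":0.152,"rx":0,"ry":0,"rz":0,"hand":0},
])

```text
t: 13.55
tcp_pos: [0.4629, -0.0661, 0.0084]
ee_rot: [0.0, 0.708, 0.706, 0.001]
ft_force: [-0.4, 0.6, 7.3]
grip_width: 0.0315
gripper_force: 30.0
```

Call:
step_arm([
  {"x":0,"y":0,"z":-0.05,"rx":0,"ry":0,"rz":0,"hand":0},
  {"x":0,"y":0,"z":-0.1,"rx":0,"ry":0,"rz":0,"hand":0},
  {"x":-0.004,"y":0.04,"z":-0.1,"rx":0,"ry":0,"rz":0,"hand":0},
  {"x":-0.008,"y":0.08,"z":-0.1,"rx":0,"ry":0,"rz":0,"hand":0},
  {"x":-0.012,"y":0.12,"z":-0.1,"rx":0,"ry":0,"rz":0,"hand":0},
  {"x":-0.014,"y":0.148,"z":-0.1,"rx":0,"ry":0,"rz":0,"hand":0},
  {"x":-0.014,"y":0.148,"z":-0.1,"rx":0,"ry":0,"rz":0,"hand":0},
  {"x":-0.014,"y":0.148,"z":-0.1,"rx":0,"ry":0,"rz":0,"hand":0},
  {"x":-0.014,"y":0.148,"z":-0.06,"rx":0,"ry":0,"rz":0,"hand":0},
  {"x":-0.014,"y":0.148,"z":-0.03,"rx":0,"ry":0,"rz":0,"hand":0},
  {"x":-0.014,"y":0.148,"z":-0.018,"rx":0,"ry":0,"rz":0,"hand":0},
  {"x":-0.014,"y":0.148,"z":-0.011,"rx":0,"ry":0,"rz":0,"hand":0},
  {"x":-0.014,"y":0.148,"z":-0.011,"rx":0,"ry":0,"rz":0,"hand":0},
  {"x":-0.014,"y":0.148,"z":-0.011,"rx":0,"ry":0,"rz":0,"hand":0},
  {"x":-0.014,"y":0.148,"z":-0.011,"rx":0,"ry":0,"rz":0,"hand":0},
])

```text
t: 15.05
tcp_pos: [0.6109, -0.081, 0.0197]
ee_rot: [0.001, 0.709, 0.706, 0.001]
ft_force: [0.2, 0.3, -0.6]
grip_width: 0.0315
gripper_force: 30.0
```

Call:
step_arm([
  {"x":0,"y":0,"z":0,"rx":0,"ry":0,"rz":0,"hand":0.7},
  {"x":0,"y":0,"z":0,"rx":0,"ry":0,"rz":0,"hand":0.7},
  {"x":0,"y":0,"z":0,"rx":0,"ry":0,"rz":0,"hand":0.7},
  {"x":0,"y":0,"z":0,"rx":0,"ry":0,"rz":0,"hand":0.7},
  {"x":0,"y":0,"z":-0.04,"rx":0,"ry":0,"rz":0,"hand":0.7},
  {"x":0,"y":0,"z":-0.09,"rx":0,"ry":0,"rz":0,"hand":0.7},
  {"x":0,"y":0,"z":-0.14,"rx":0,"ry":0,"rz":0,"hand":0.7},
  {"x":0,"y":0,"z":-0.14,"rx":0,"ry":0,"rz":0,"hand":0.7},
])

```text
t: 15.85
tcp_pos: [0.6144, -0.0821, 0.1655]
ee_rot: [0.004, 0.709, 0.705, 0.004]
ft_force: [0.8, 0.8, -0.1]
grip_width: 0.0615
gripper_force: 0.0
```

Call:
step_arm([
  {"x":-0.035,"y":-0.035,"z":0,"rx":0,"ry":0,"rz":0,"hand":0.6},
  {"x":-0.07,"y":-0.07,"z":0,"rx":0,"ry":0,"rz":0,"hand":0.6},
  {"x":-0.105,"y":-0.105,"z":0,"rx":0,"ry":0,"rz":0,"hand":0.6},
  {"x":-0.14,"y":-0.14,"z":0,"rx":0,"ry":0,"rz":0,"hand":0.6},
  {"x":-0.152,"y":-0.163,"z":0,"rx":0,"ry":0,"rz":0,"hand":0.6},
  {"x":-0.152,"y":-0.163,"z":0,"rx":0,"ry":0,"rz":0,"hand":0.6},
  {"x":-0.152,"y":-0.163,"z":0,"rx":0,"ry":0,"rz":0,"hand":0.6},
])

```text
t: 16.55
tcp_pos: [0.4466, -0.232, 0.1585]
ee_rot: [-0.0, 0.709, 0.705, 0.0]
ft_force: [0.8, 0.1, -0.0]
grip_width: 0.0525
gripper_force: 0.0
```

```bash
python3 - <<'E'
from h import *
go([.448,-.2325,.012])
print(cap("wrist",(.448,-.2325),.028),cap("wrist",(.6111,-.0798),.046),cap("side",(.611,-.0798),.046))
E
```

```text
16.55 [ 0.4466 -0.232   0.1585] [-0.17  0.31  0.64  2.06 -0.25  0.84  0.61] y-axis [ 1.    -0.005  0.   ] rz left -0.009
shift [-0.0006  0.0014  0.1465]
(602, array([ 0.45  , -0.2304,  0.0273]), array([0.0228, 0.0235, 0.0065])) (2008, array([ 0.611 , -0.0801,  0.0457]), array([0.0321, 0.0305, 0.0073])) (137, array([ 0.6095, -0.084 ,  0.0447]), array([0.0309, 0.0296, 0.0054]))
```

Call:
step_arm([
  {"x":0.0005,"y":0.0025,"z":0.04,"rx":0,"ry":0,"rz":0,"hand":0.6},
  {"x":0.0005,"y":0.0025,"z":0.08,"rx":0,"ry":0,"rz":0,"hand":0.6},
  {"x":0.0005,"y":0.0025,"z":0.11,"rx":0,"ry":0,"rz":0,"hand":0.6},
  {"x":0.0005,"y":0.0025,"z":0.135,"rx":0,"ry":0,"rz":0,"hand":0.6},
  {"x":0.0005,"y":0.0025,"z":0.151,"rx":0,"ry":0,"rz":0,"hand":0.6},
  {"x":0.0005,"y":0.0025,"z":0.151,"rx":0,"ry":0,"rz":0,"hand":0.6},
  {"x":0.0005,"y":0.0025,"z":0.151,"rx":0,"ry":0,"rz":0,"hand":0},
  {"x":0.0005,"y":0.0025,"z":0.151,"rx":0,"ry":0,"rz":0,"hand":0},
  {"x":0.0005,"y":0.0025,"z":0.151,"rx":0,"ry":0,"rz":0,"hand":0},
  {"x":0.0005,"y":0.0025,"z":0.151,"rx":0,"ry":0,"rz":0,"hand":0},
  {"x":0.0005,"y":0.0025,"z":0.151,"rx":0,"ry":0,"rz":0,"hand":0},
  {"x":0.0005,"y":0.0025,"z":0.151,"rx":0,"ry":0,"rz":0,"hand":0},
  {"x":0.0005,"y":0.0025,"z":0.151,"rx":0,"ry":0,"rz":0,"hand":0},
  {"x":0.0005,"y":0.0025,"z":0.151,"rx":0,"ry":0,"rz":0,"hand":0},
])

```text
t: 18.1
tcp_pos: [0.4497, -0.2317, 0.0084]
ee_rot: [0.0, 0.709, 0.706, 0.001]
ft_force: [-0.0, 1.5, 7.0]
grip_width: 0.0234
gripper_force: 30.0
```

Call:
step_arm([
  {"x":0,"y":0,"z":-0.05,"rx":0,"ry":0,"rz":0,"hand":0},
  {"x":0,"y":0,"z":-0.1,"rx":0,"ry":0,"rz":0,"hand":0},
  {"x":0.018,"y":0.04,"z":-0.1,"rx":0,"ry":0,"rz":0,"hand":0},
  {"x":0.036,"y":0.08,"z":-0.1,"rx":0,"ry":0,"rz":0,"hand":0},
  {"x":0.054,"y":0.12,"z":-0.1,"rx":0,"ry":0,"rz":0,"hand":0},
  {"x":0.07,"y":0.15,"z":-0.1,"rx":0,"ry":0,"rz":0,"hand":0},
  {"x":0.074,"y":0.1635,"z":-0.1,"rx":0,"ry":0,"rz":0,"hand":0},
  {"x":0.074,"y":0.1635,"z":-0.1,"rx":0,"ry":0,"rz":0,"hand":0},
  {"x":0.074,"y":0.1635,"z":-0.1,"rx":0,"ry":0,"rz":0,"hand":0},
  {"x":0.074,"y":0.1635,"z":-0.06,"rx":0,"ry":0,"rz":0,"hand":0},
  {"x":0.074,"y":0.1635,"z":-0.03,"rx":0,"ry":0,"rz":0,"hand":0},
  {"x":0.074,"y":0.1635,"z":-0.018,"rx":0,"ry":0,"rz":0,"hand":0},
  {"x":0.074,"y":0.1635,"z":-0.011,"rx":0,"ry":0,"rz":0,"hand":0},
  {"x":0.074,"y":0.1635,"z":-0.011,"rx":0,"ry":0,"rz":0,"hand":0},
  {"x":0.074,"y":0.1635,"z":-0.011,"rx":0,"ry":0,"rz":0,"hand":0},
  {"x":0.074,"y":0.1635,"z":-0.011,"rx":0,"ry":0,"rz":0,"hand":0},
])

```text
t: 19.7
tcp_pos: [0.6136, -0.1587, 0.0198]
ee_rot: [0.001, 0.709, 0.706, 0.001]
ft_force: [0.5, -0.2, -0.2]
grip_width: 0.0235
gripper_force: 30.0
```

Call:
step_arm([
  {"x":0,"y":0,"z":0,"rx":0,"ry":0,"rz":0,"hand":0.6},
  {"x":0,"y":0,"z":0,"rx":0,"ry":0,"rz":0,"hand":0.6},
  {"x":0,"y":0,"z":0,"rx":0,"ry":0,"rz":0,"hand":0.6},
  {"x":0,"y":0,"z":0,"rx":0,"ry":0,"rz":0,"hand":0.6},
  {"x":0,"y":0,"z":-0.04,"rx":0,"ry":0,"rz":0,"hand":0.6},
  {"x":0,"y":0,"z":-0.09,"rx":0,"ry":0,"rz":0,"hand":0.6},
  {"x":0,"y":0,"z":-0.14,"rx":0,"ry":0,"rz":0,"hand":0.6},
  {"x":0,"y":0,"z":-0.14,"rx":0,"ry":0,"rz":0,"hand":0.6},
])

```text
t: 20.5
tcp_pos: [0.6169, -0.1603, 0.1657]
ee_rot: [0.005, 0.709, 0.705, 0.003]
ft_force: [0.0, -0.5, -0.5]
grip_width: 0.0525
gripper_force: 0.0
```

Call:
step_arm([
  {"x":-0.05,"y":-0.03,"z":-0.05,"rx":0,"ry":0,"rz":0,"hand":0.6},
  {"x":-0.09,"y":-0.06,"z":-0.05,"rx":0,"ry":0,"rz":0,"hand":0.6},
  {"x":-0.13,"y":-0.08,"z":-0.05,"rx":0,"ry":0,"rz":0,"hand":0.6},
  {"x":-0.17,"y":-0.1,"z":-0.05,"rx":0,"ry":0,"rz":0,"hand":0.6},
  {"x":-0.2,"y":-0.12,"z":-0.05,"rx":0,"ry":0,"rz":0,"hand":0.6},
  {"x":-0.23,"y":-0.13,"z":-0.05,"rx":0,"ry":0,"rz":0,"hand":0.6},
  {"x":-0.25,"y":-0.13,"z":-0.05,"rx":0,"ry":0,"rz":0,"hand":0.6},
  {"x":-0.25,"y":-0.13,"z":-0.05,"rx":0,"ry":0,"rz":0,"hand":0.6},
  {"x":-0.25,"y":-0.13,"z":-0.05,"rx":0,"ry":0,"rz":0,"hand":0.6},
])

```text
t: 21.4
tcp_pos: [0.4818, -0.4072, 0.2079]
ee_rot: [-0.001, 0.709, 0.706, 0.0]
ft_force: [-0.7, -0.6, 0.3]
grip_width: 0.0529
gripper_force: 0.0
```

```bash
python3 - <<'E'
from h import *
for p,h in(((.6061,.0762),.062),((.6084,-.0017),.054),((.6111,-.0798),.046),((.6134,-.1576),.038)):print(p,cap("top",p,h,"pics/top9.png"))
s=arm.get_state();print(s["t"],s["tcp_pos"],s["joint_velocities"].round(3))
E
```

```text
(0.6061, 0.0762) (568, array([0.6037, 0.0761, 0.0615]), array([0.0472, 0.0463, 0.0069]))
(0.6084, -0.0017) (384, array([ 0.6066, -0.0035,  0.0536]), array([0.0391, 0.0381, 0.0071]))
(0.6111, -0.0798) (236, array([ 0.6095, -0.0819,  0.0451]), array([0.03  , 0.0304, 0.0059]))
(0.6134, -0.1576) (127, array([ 0.6119, -0.1597,  0.0372]), array([0.0223, 0.023 , 0.0063]))
21.6 [ 0.48263292 -0.40622383  0.20836299] [ 0.001 -0.002  0.005 -0.003 -0.     0.    -0.   ]
```

View pics/top9.png

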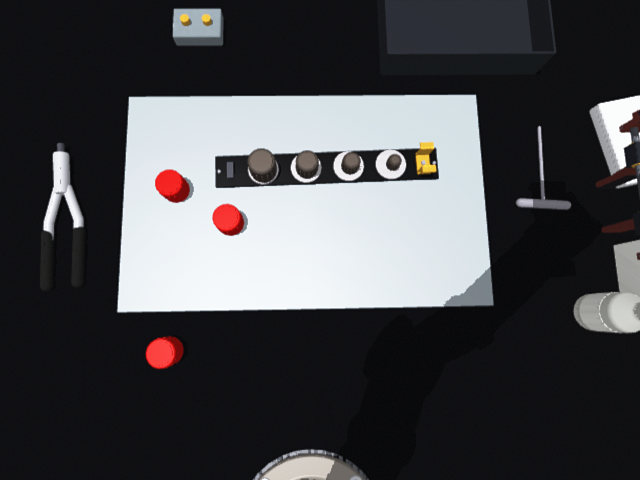

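All four caps stand upright and released on their pads, in order from the clip at (426,160): 24 (394,161), 32 (351,161), 40 (307,163) and 48 (262,163). All are within 3 mm of centre, and the arm is clear.

```bash
python3 -c "
from rig import arm
print(arm.sign_off())"
```

```text
the job is handed in; nothing more can be done
None
```

The four smoky caps stand released on the rail pads in size order, 24 mm next to the gold clip through 48 mm at the far end, each measured within about 3 mm of its pad centre; the job was handed in at about 22 s, and sign-off returned no verdict.

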